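# Open the reagent bottle under the tape roll, whichever way its cap unscrews

## Task

We need to put the analyser's pickup tube into the reagent bottle that has the roll of packing tape parked over its neck: slide the roll up off that bottle, lay it flat on a clear patch of the bench without dropping it, and let go of it. Then unscrew that bottle's cap - one of the two bottles has a left-hand thread and nothing shows which, so if the cap will not loosen one way, turn it the other way, and do not wrench it off - and finish still holding the cap upright and lifted off, a good five centimetres straight above its bottle so that drips fall back and it can be screwed on again; do not put it down at the end. Leave the other bottle closed and the things around where they are.

Things in the scene. Friction and masses are not known exactly. Their poses are not given: they have to be found in the camera images.
- tape_roll: roll of brown packing tape: ring 101 mm outside, 76 mm inside (wall 12 mm), 48 mm high, 0.16 kg, parked upright round the neck of the bottle in stand_1, on its shoulder (underside z = 0.080, top z = 0.128). Origin on its underside 4.5 mm off the ring's axis, z along the axis. The cap inside ends 19 mm below the roll's top, with 15 to 22 mm beside it for a finger; pinch the roll across its wall.
- roll_centre (a point): centre of the roll's ring, on its axis at the level of its underside
- stand_1: grey round bottle stand screwed to the bench, 104 mm across, 24 mm high, two small ears with screws and two thumbscrews (140 mm overall); origin at the centre of its underside on the bench top. It always holds the bottle with the tape roll over it: the one to open. It may be to the left or to the right of stand_2.
- stand_2: grey round bottle stand screwed to the bench, 104 mm across, 24 mm high, two small ears with screws and two thumbscrews (140 mm overall); origin at the centre of its underside on the bench top. It always holds the other bottle, which stays closed. The bench to the right of both stands (x 0.40 to 0.53, y -0.29 to -0.19) is clear, wide enough for the roll.
- bottle_a: white plastic reagent bottle, 92 mm across, clamped in a stand, cannot turn or move; origin at the centre of its underside (z = 0.004), yaw means nothing. Flat shoulder at z = 0.080; neck (15 mm across, 24 mm over the thread) up to z = 0.1025. Both bottles look alike; bottle_a may be in either stand.
- bottle_b: white plastic reagent bottle, 92 mm across, clamped in a stand, cannot turn or move; origin at the centre of its underside (z = 0.004), yaw means nothing. Flat shoulder at z = 0.080; neck (15 mm across, 24 mm over the thread) up to z = 0.1025. Both bottles look alike; bottle_b may be in either stand.
- cap_a: screw cap of bottle_a: round, grey, ribbed, 33 mm across, 24 mm high, 60 g; origin at the centre of its open underside, z up. Closed: underside at z = 0.085, top at z = 0.109. It may be right-handed (loosens anticlockwise seen from above) or left-handed (clockwise); bottle_b's is the other hand. Nothing shows which is which: feel it. A sprung seal in the neck pushes it up with 3 N.
- cap_b: screw cap of bottle_b, looks and sizes like cap_a. Both: coarse thread, cannot be pulled off unturned. Loosening way: slight drag (under 0.1 N m), rises 2 mm, free of the thread after 1.1 rad (63 degrees); between 1.15 and 2.2 rad from closed it lifts straight off. Tightening way: hard stop within 0.1 rad (gives a further 0.1 rad per 2 N m), a firm grip then slips on it.
- petri_dish_1: bystander: closed petri dish, 63 mm across, 16 mm high, front left
- lab_timer: bystander: square timer, 66 x 66 x 19 mm, front left, near the large analyser
- dropper_bottle_1: bystander: small dropper bottle, 24 mm across, 68 mm high, standing between the two stands
- dropper_bottle_2: bystander: small dropper bottle, 24 mm across, 68 mm high, standing behind the stands, in front of the keyboard
- marker_pen: bystander: marker pen, 135 mm long, lying near the front edge at the right
- forceps: bystander: steel forceps, 126 mm long, lying at the right, in front of the mouse
Not all that is in view belongs to the job. Leave any orange look-alike of the cap_b alone.

How it is judged:
By the outcome, as a careful person would: the job done as asked, in the order asked, and still so for the second after the job is handed in, while the arm keeps its last pose, push and grip.
It also fails if it takes over 54 s, if anything falls off the work surface, if the arm or the gripper's body presses on something with over 40 N, if the wrist force passes 120 N, or if a joint passes its speed limit or range.

## Robot

A 6-joint arm with a two-finger parallel gripper is mounted at the origin on a cart in front of the work surface, level with it; the furniture and walls round the work are solid. World frame = base frame: x ahead of the robot, y to its left, z up, the work surface at z = 0. Lengths are in m, angles in rad, forces in N, time in s.
With the tool pointing down it reaches from about 0.275 to 0.75 m from the base axis. Payload 10.2 kg.
Tool frame: the origin (TCP) lies midway between the tips of the shut fingers; the grasp point (between the pads) lies 19 mm behind it; z points along the fingers, y is the line along which they close (so a half turn about z gives the same grasp; the last joint's range is limited). The gripper opens to 85 mm and grips with 20 to 120 N. Pads are 22 mm wide; open, the fingers measure 114 mm over their backs; the gripper's body (76 mm by 85 mm) begins 54 mm behind the grasp point. The pads swing forward as they close: fully open they stand 13 mm farther back than shut.
Start: joints at [-1.409, 0.313, 1.498, -0, 1.331, -0.223], TCP at [0.197, -0.487, 0.231] pointing down, gripper open.
Joint ranges: [-2.94, 2.94], [-0.97, 2.17], [0.19, 2.56], [-1.23, 4.37], [0.02, 3.11], [-2.88, 2.88]. Speed limits (rad/s): [2.39, 2.39, 3.01, 3.14, 3.14, 3.14].

## Interface

Orientations are given as a unit quaternion [w, x, y, z].
In Python, from cell import manip gives the robot as it stands.
- The arm moves only by the tool drive_tool, never from a script. Its argument "series" is text: rows parted by semicolons, each of 6 numbers parted by spaces: the shift along the tool's x, y, z in mm, then the turn, a rotation vector about the tool's x, y, z in degrees. A call has 1 to 5 rows; each row is the pose to reach, as a shift and turn from the pose commanded when the call began, along the tool's axes at that moment; what a row does not reach only later rows make up. A row lasts 1/8 s, in which the tool goes at most 62.5 mm and 10.7 degrees, less where a joint would pass 70% of its speed; a pose out of reach is approached as far as the arm can. A call with a gripper value outside its range is refused whole. "claw" is the finger opening in mm, from 0 to 85.4, set as the call begins (left out, the last holds). The fingers move at their own pace and stop on an object; "squeeze" is the grip in N (left out, the last holds). Time passes only in rows, so rows that repeat a pose let the fingers close. It gives the time, the measured TCP pose, the force, the opening and the grip force at its end, in the units of the state.
- manip.read_state(): the state, without advancing time (a new reading comes with each control period).
- manip.snapshot(name): name is "scene" or "top" or "wrist"; returns a dict with "frame" (384x512x3 uint8, blue, green, red), "z_map" (384x512 float32, m along the optical axis (not along the pixel's ray), 0 where there is no reading), "fx", "fy", "cx", "cy" (pixels), "R" (3x3) and "t" (3): a world point X has camera coordinates R X + t. Camera axes: x right, y down, z forward; pixel columns grow to the right and rows downward; lengths in m; the calibration is good to about 2 mm. The wrist camera is an equidistant fisheye: a pixel r from the principal point sees the ray r / f radians off the axis. A picture is of the moment at which its call begins.
- manip.close_job(): hands the job in; it is judged then, once.
The state is a dict: "time": time; "qpos": joint angles; "joint_velocities": joint speeds; "tau": joint torques, N m; "position": TCP position; "eef_rot": TCP orientation; "force": force on the tool from outside, world axes, zero at the start; "wrist_torque": the same for the moment, N m; "grip_width": finger opening in m; "finger_force": force on a finger pad.
Only numpy, scipy, OpenCV 4.12 (cv2) and the standard library are available. Lean on these libraries where they do the work, as an engineer would, in place of code of your own. Each camera call takes 0.05 s, during which the arm holds its last target. There are 200 camera calls.

## Working session

There is one attempt and no reset: what is moved stays moved. The work goes in short steps, Python scripts to look and compute and a tool call to move; the robot and the scene stay as the last step left them, time stands still between calls to the robot, and variables do not carry over. Pictures are saved under pics/ and viewed, at most 10 in all, crops included, and the job is handed in when it is done.

Besides the shell and the picture viewer there is one more tool, called by a JSON object that holds its "name" and its "arguments", one argument or row to a line. drive_tool: Moves the arm, as the interface text tells. Its arguments: {"type":"object","properties":{"series":{"type":"string"},"claw":{"type":"number"},"squeeze":{"type":"number"}},"required":["series"]}

```bash
mkdir -p pics; python3 - <<'E'
from cell import manip
import cv2,numpy as np
s=manip.read_state();print({k:np.round(v,3).tolist() for k,v in s.items()})
for n in("top","scene"):
    d=manip.snapshot(n);cv2.imwrite(f"pics/{n}0.png",d["frame"]);np.savez(f"{n}0.npz",**d)
    print(n,d["fx"],d["cx"],d["cy"],d["R"].round(3).tolist(),d["t"].round(3).tolist())
a=cv2.imread("pics/top0.png");cv2.imwrite("pics/a.png",a)
E
```

```text
{'time': 0.0, 'qpos': [-1.409, 0.313, 1.498, 0.0, 1.331, -0.223], 'joint_velocities': [0.001, -0.0, 0.002, -0.0, 0.001, -0.001], 'tau': [-0.001, -41.226, -25.974, -0.0, 0.004, -0.0], 'position': [0.197, -0.486, 0.231], 'eef_rot': [-0.001, 0.982, 0.191, 0.0], 'force': [-0.548, 0.162, -0.319], 'wrist_torque': [0.014, -0.022, 0.018], 'finger_force': 0.0, 'grip_width': 0.085}
top 351.4961137783614 253.55460976333865 190.26368291014842 [[0.021, -1.0, 0.0], [-0.994, -0.021, -0.111], [0.111, 0.002, -0.994]] [-0.008, 0.494, 1.024]
scene 393.8429744612802 253.87576139368448 189.07082542945412 [[0.634, -0.774, -0.004], [-0.358, -0.288, -0.888], [0.686, 0.564, -0.459]] [-0.294, 0.249, 0.604]
```

View pics/top0.png

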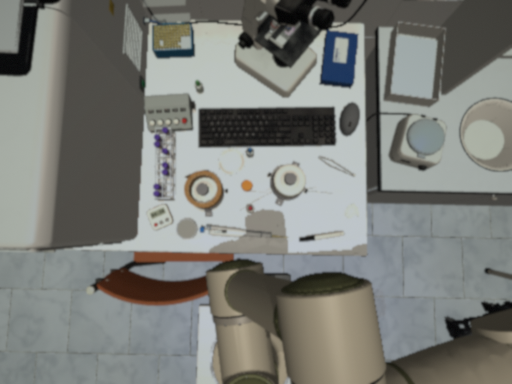

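View pics/scene0.png

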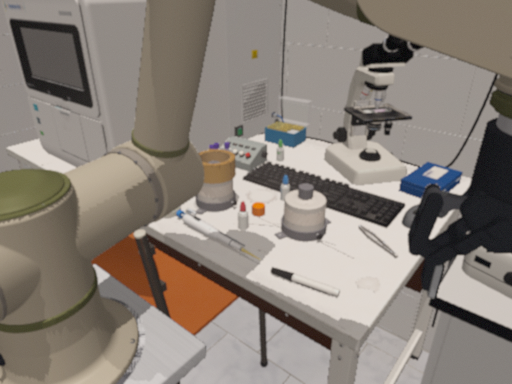

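The top view shows the brown roll at about (203,190) with a cap inside it, and the other, closed bottle at (289,181). The orange look-alike is at (247,186), and clear bench shows to the lower right. Next I measure these.

```bash
cat > h.py <<'E'
import numpy as np,cv2
def load(f): return dict(np.load(f))
def ray(d,u,v,z):
    r=d["R"].T@np.array([(u-d["cx"])/d["fx"],(v-d["cy"])/d["fy"],1.]); c=-d["R"].T@d["t"]
    return c+r*(z-c[2])/r[2]
def cloud(d):
    v,u=np.mgrid[:384,:512]; z=d["z_map"]
    p=np.stack([(u-d["cx"])/d["fx"]*z,(v-d["cy"])/d["fy"]*z,z],-1)
    return (p-d["t"])@d["R"]
E
python3 - <<'E'
from h import *
d=load("top0.npz");P=cloud(d);f=d["frame"]
hsv=cv2.cvtColor(f,cv2.COLOR_BGR2HSV)
def circ(m,n):
    q=P[m];
    A=np.c_[2*q[:,:2],np.ones(len(q))]
    hull=cv2.convexHull(q[:,:2].astype(np.float32))
    print(n,len(q),q[:,:2].mean(0).round(4),cv2.minEnclosingCircle(hull),q[:,2].min().round(3),q[:,2].max().round(3))
win=np.zeros(f.shape[:2],bool);win[165:215,178:228]=1
circ(win&(P[...,2]>.118)&(P[...,2]<.14),"rolltop")
w2=np.zeros_like(win);w2[180:200,193:215]=1
circ(w2&(P[...,2]>.103)&(P[...,2]<.116),"cap1")
w3=np.zeros_like(win);w3[160:205,265:312]=1
circ(w3&(P[...,2]>.1),"cap2"); 
m=win&(P[...,2]>.06)&(hsv[...,1]>80);print("brown z",np.percentile(P[m][:,2],[5,50,95]))
# height map of clear patch
c=(P[...,0]>.36)&(P[...,0]<.56)&(P[...,1]>-.32)&(P[...,1]<-.15)&(d["z_map"]>0);print("clear",np.percentile(P[c][:,2],[0,5,50,95,100]))
for x in np.arange(.24,.62,.02): print(f"{x:.2f}",*["%3d"%(1000*np.nanmax(P[(abs(P[...,0]-x)<.01)&(abs(P[...,1]-y)<.01)][:,2],initial=-.01)) for y in np.arange(.34,-.34,-.02)])
r=f[160:220,170:320];cv2.imwrite("pics/crop.png",cv2.resize(r,None,fx=5,fy=5,interpolation=2))
E
```

```text
rolltop 504 [0.4838 0.1414] ((0.4861909747123718, 0.14378909766674042), 0.054252803325653076) 0.118 0.132
cap1 113 [0.4853 0.1459] ((0.48357364535331726, 0.15867002308368683), 0.028455354273319244) 0.103 0.113
cap2 124 [ 0.5103 -0.0929] ((0.45635417103767395, -0.053471434861421585), 0.09597545117139816) 0.101 1.073
brown z [0.10956328 0.12694188 0.12985835]
clear [-6.68892629e-03 -3.41421338e-03 -5.00702544e-05  4.57491040e-03
  2.58011894e-02]
0.24 -10 -10 -10 -10 -10 -10 -10 -10 -10 -10 -10 -10 250 265 304 367 433 497 555 656 673 679 681 678 670 651 -10 -10 -10 -10 -10 -10 -10 -10
0.26 -10 -10 -10 -10 -10 -10 -10 -10 -10 -10 -10 223 254 266 299 365 433 497 568 660 674 680 680 677 668 645 -10 -10 -10 -10 -10 -10 -10 -10
0.28 -10 -10 -10 -10 -10 -10 -10 -10 -10 -10 -10 224 255 267 273 337 407 482 624 664 676 680 680 677 665 638 -10 -10 -10 -10 -10 -10 -10 -10
0.30   1   3   2   1   3   3   3   1   2   1   2   2   1 238 255 255 267 259 628 664 677 680 680 676 664   2   1   4   1   3   3   2   2   0
0.32   3   2   2   4   3   3   3   3   5   3   5   6   4   4   2   3   3   3   3 631 66
[... 1328 characters left out ...]
 476   3  56  57  84  57   3 114 128 131 129 130 130   3   3  27  27   4   2  25  83 112 113 111  83   1   3   3   6   5   4   3   5   4
0.54 475   2  56  57  88  71   5   2   0 129 131 130   3   4   4   7   3   2   2  23  82 110 110  83  84   4   4   3   5   3   3   5  10   4
0.56 478   2  57  58  86  75   3   3   4   7   3   4   5   4   5   3   4   4   4   3  80  82  84  82   1   5   4   3   3   3  10   9   7   4
0.58 475   3  58  57  83  58   3   2   4   3   4   6   5   6   5   5   3   4   2   3   2   3   3   9   7   3   4   3   7  10   9   7   4   4
0.60 476   2  57  86  85   3   3   2   3   3   4   4   3   4   3   3  70  45   3   4   3   3   3   2   2   4   4  11   8   9   3   3   5   3
```

View pics/crop.png

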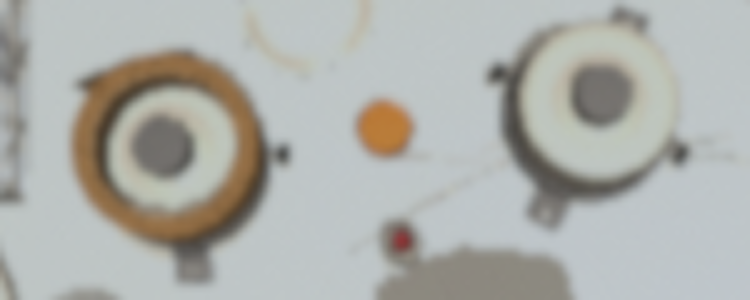

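The crop shows cap 1 as a grey disc at crop (162,145), offset inside the brown ring centred at about (168,148). Next I get sub-pixel centres at the right heights.

```bash
python3 - <<'E'
from h import *
d=load("top0.npz");f=d["frame"];P=cloud(d)
hsv=cv2.cvtColor(f,cv2.COLOR_BGR2HSV)
def blob(m,n,z):
    c=max(cv2.findContours(m.astype(np.uint8),cv2.RETR_EXTERNAL,cv2.CHAIN_APPROX_NONE)[0],key=cv2.contourArea)
    M=cv2.moments(c);u,v=M["m10"]/M["m00"],M["m01"]/M["m00"]
    e=np.array([ray(d,*q[0],z)[:2] for q in c],np.float32);print(n,u,v,ray(d,u,v,z).round(4),"r",np.linalg.norm(e-ray(d,u,v,z)[:2],axis=1).mean()+.0013)
w=np.zeros(f.shape[:2],bool);w[181:198,194:212]=1
blob(w&(f.max(2)<140)&(hsv[...,1]<40),"cap1",.109)
w=np.zeros_like(w);w[170:190,281:300]=1
blob(w&(f.max(2)<140)&(hsv[...,1]<40),"cap2",.109)
w=np.zeros_like(w);w[165:215,178:230]=1
m=w&(hsv[...,1]>80)&(P[...,2]>.122)
blob(m,"roll outer",.128)
q=P[m][:,:2]
from scipy.optimize import least_squares
# ring fit: median radii of edges from contours
cs,h=cv2.findContours(m.astype(np.uint8),cv2.RETR_CCOMP,cv2.CHAIN_APPROX_NONE)
for c in cs:
    if len(c)>30:
        e=np.array([ray(d,*k[0],.128)[:2] for k in c])
        s=least_squares(lambda p:np.hypot(*(e-p[:2]).T)-p[2],[*e.mean(0),.04],loss="soft_l1",f_scale=.002);print("circle",s.x.round(4))
print(f[189,202],f[189,196])
E
```

```text
cap1 202.4273504273504 188.9162393162393 [0.4853 0.1433 0.109 ] r 0.016812134258074984
cap2 289.5 178.47448979591837 [ 0.5194 -0.0967  0.109 ] r 0.01689011405094108
roll outer 202.80921490352625 188.85711909514302 [0.4833 0.1394 0.128 ] r 0.049814985371216126
circle [0.4836 0.1394 0.0485]
circle [0.4834 0.1394 0.0397]
[106 110 113] [128 137 142]
```

```bash
cat >> h.py <<'E'
from scipy.spatial.transform import Rotation as Ro
def go(s,p,yaw):
    "shift mm and rotvec deg in tool axes to reach TCP p with tool down, tool x at yaw deg"
    w,x,y,z=s["eef_rot"];R=Ro.from_quat([x,y,z,w])
    T=Ro.from_euler("z",yaw,degrees=True)*Ro.from_euler("x",180,degrees=True)
    return (R.inv().apply(np.array(p)-s["position"])*1000).round(1),np.degrees((R.inv()*T).as_rotvec()).round(1)
E
python3 - <<'E'
from h import *;from cell import manip
s=manip.read_state();print(go(s,[.4835,.095,.231],0))
E
```

```text
(array([ 4.838e+02, -4.313e+02,  4.000e-01]), array([-0.1, -0. , 22. ]))
```

{"name": "drive_tool", "arguments": {
  "series": "20 -18 0 0 0 0;58 -52 0 0 0 0;100 -89 0 0 0 0;142 -127 0 0 0 0;184 -164 0 0 0 0",
  "claw": 26
}}

```text
time: 0.72
position: [0.3064, -0.2638, 0.2311]
eef_rot: [-0.0, 0.982, 0.191, 0.0]
force: [1.0, -0.9, 0.4]
grip_width: 0.0259
finger_force: 0.0
```

{"name": "drive_tool", "arguments": {
  "series": "42 -37 0 0 0 0;84 -75 0 0 0 0;126 -112 0 0 0 0;168 -150 0 0 0 0;210 -187 0 0 0 0"
}}

```text
time: 1.35
position: [0.4309, -0.0115, 0.2313]
eef_rot: [0.0, 0.982, 0.191, 0.0]
force: [-0.6, -1.3, 0.0]
grip_width: 0.0259
finger_force: 0.0
```

{"name": "drive_tool", "arguments": {
  "series": "40 -36 0 0 0 6;70 -62 0 0 0 12;85 -76 0 0 0 18;90 -80 0 0 0 22;90 -80 0 0 0 22"
}}

```text
time: 1.98
position: [0.4838, 0.0948, 0.2309]
eef_rot: [0.0, 1.0, 0.001, -0.0]
force: [0.7, 0.7, 0.5]
grip_width: 0.0262
finger_force: 0.0
```

```bash
python3 - <<'E'
from h import *;from cell import manip
s=manip.read_state();print(s["time"],s["position"],s["qpos"].round(2) if hasattr(s["qpos"],"round") else s["qpos"],s["force"],go(s,[.4835,.095,.231],0))
d=manip.snapshot("wrist");np.savez("w1.npz",**d);cv2.imwrite("pics/w1.png",cv2.resize(d["frame"],(768,576)));print(d["fx"],d["cx"],d["cy"],(-d["R"].T@d["t"]).round(3),d["R"].round(2).tolist())
E
```

```text
1.975 [0.48376962 0.0948283  0.23091462] [-0.04  0.24  1.59 -0.    1.31  1.52] [0.74711354 0.66033256 0.49174606] (array([-0.3, -0.2, -0.1]), array([0. , 0. , 0.1]))
297.3186396354542 253.60348075047006 192.65401685129606 [0.554 0.095 0.373] [[0.0, -1.0, 0.0], [-0.96, -0.0, 0.28], [-0.28, -0.0, -0.96]]
```

View pics/w1.png

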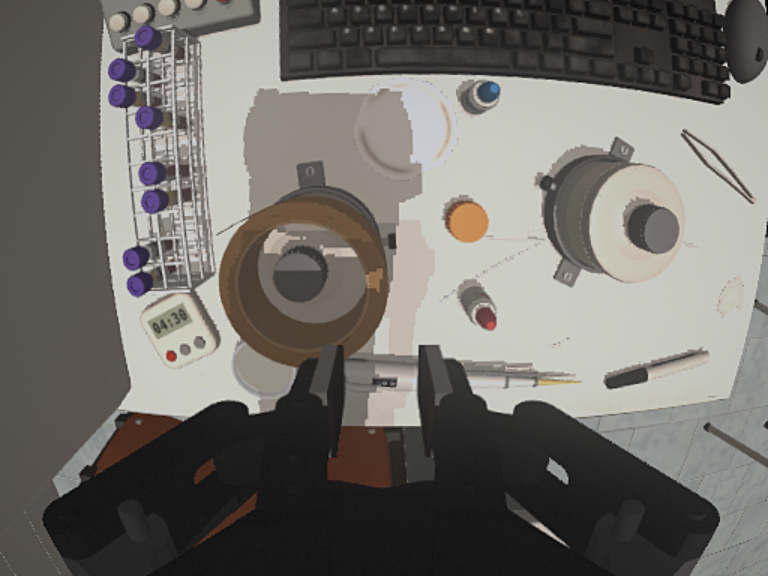

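The wrist view shows the roll centred near (303,280) with its cap top at about (300,276), and the fingers at (335,385) and (430,385). I cross-check the centres with fisheye rays.

```bash
cat >> h.py <<'E'
def fcloud(d,z=None):
    v,u=np.mgrid[:384,:512];a=(u-d["cx"])/d["fx"];b=(v-d["cy"])/d["fy"];r=np.hypot(a,b)+1e-9;k=np.tan(r)/r
    D=np.stack([a*k,b*k,np.ones_like(a)],-1)
    if z is None: return (D*d["z_map"][...,None]-d["t"])@d["R"]
    W=D@d["R"];c=-d["R"].T@d["t"];return c+W*((z-c[2])/W[...,2])[...,None]
from scipy.optimize import least_squares
def fit(e,r0): return least_squares(lambda p:np.hypot(*(e-p[:2]).T)-p[2],[*e.mean(0),r0],loss="soft_l1",f_scale=.001).x.round(4)
E
python3 - <<'E'
from h import *
d=load("w1.npz");P=fcloud(d);Q=fcloud(d,.128);f=d["frame"]
near=np.hypot(P[...,0]-.4835,P[...,1]-.14)<.06
m=near&(P[...,2]>.122)&(P[...,2]<.14)
c=max(cv2.findContours(m.astype(np.uint8),cv2.RETR_CCOMP,1)[0],key=len)
cs=cv2.findContours(m.astype(np.uint8),cv2.RETR_CCOMP,cv2.CHAIN_APPROX_NONE)[0]
for c in cs:
    if len(c)>60: e=Q[c[:,0,1],c[:,0,0]][:,:2];print("roll",len(c),fit(e,.045))
q=P[m];print("top z",np.median(q[:,2]))
n2=np.hypot(P[...,0]-.4835,P[...,1]-.14)<.03
m=n2&(P[...,2]>.1)&(P[...,2]<.116)
Q=fcloud(d,.109)
c=max(cv2.findContours(m.astype(np.uint8),cv2.RETR_EXTERNAL,cv2.CHAIN_APPROX_NONE)[0],key=len);e=Q[c[:,0,1],c[:,0,0]][:,:2];print("cap",fit(e,.016),np.median(P[m][:,2]))
E
```

```text
roll 577 [0.4866 0.1414 0.0463]
top z 0.1268589071388569
cap [0.4858 0.1455 0.0161] 0.10831425210531509
```

{"name": "drive_tool", "arguments": {
  "series": "1 -1 25 0 0 0;1 -1 55 0 0 0;1 -1 78 0 0 0;1 -1 92 0 0 0;1 -1 98 0 0 0",
  "squeeze": 50
}}

```text
time: 2.65
position: [0.4848, 0.0953, 0.133]
eef_rot: [0.0, 1.0, 0.001, -0.0]
force: [0.5, 0.1, 0.2]
grip_width: 0.0261
finger_force: 0.0
```

{"name": "drive_tool", "arguments": {
  "series": "0 0 8 0 0 0;0 0 18 0 0 0;0 0 28 0 0 0;0 0 37 0 0 0;0 0 40 0 0 0"
}}

```text
time: 3.28
position: [0.4846, 0.0956, 0.0926]
eef_rot: [-0.0, 1.0, 0.0, -0.0]
force: [0.2, -0.5, -0.9]
grip_width: 0.0261
finger_force: 0.0
```

```bash
python3 - <<'E'
from h import *;from cell import manip
s=manip.read_state();print(s["position"],s["force"],s["wrist_torque"])
d=manip.snapshot("wrist");np.savez("w2.npz",**d);cv2.imwrite("pics/w2.png",cv2.resize(d["frame"][150:384,100:400],None,fx=2.5,fy=2.5))
E
```

```text
[0.48464104 0.09556129 0.09263274] [ 0.19954174 -0.45541157 -0.93971742] [-0.00678989 -0.03624644  0.01299527]
```

View pics/w2.png

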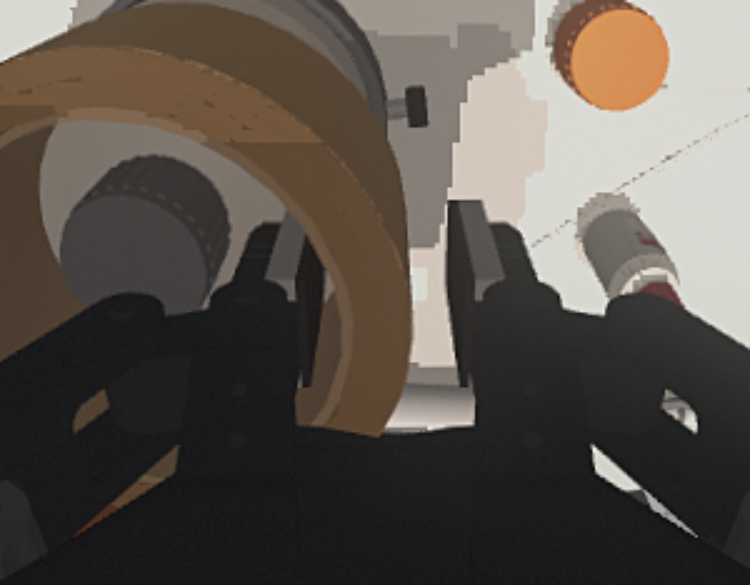

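The fingers straddle the wall: the inner pad is at about (305,300), the wall at 320–410 and the outer pad at 455, and the cap is clear. I close on it now.

{"name": "drive_tool", "arguments": {
  "series": "0 -1 0 0 0 0;0 -1 0 0 0 0;0 -1 0 0 0 0;0 -1 0 0 0 0;0 -1 0 0 0 0",
  "claw": 0,
  "squeeze": 50
}}

```text
time: 3.95
position: [0.485, 0.0966, 0.0934]
eef_rot: [-0.0, 1.0, 0.0, 0.0]
force: [0.1, 0.6, 1.0]
grip_width: 0.012
finger_force: 49.0
```

{"name": "drive_tool", "arguments": {
  "series": "0 0 -2 0 0 0;0 0 -5 0 0 0;0 0 -10 0 0 0;0 0 -16 0 0 0;0 0 -22 0 0 0"
}}

```text
time: 4.58
position: [0.4849, 0.0965, 0.1158]
eef_rot: [0.0, 1.0, 0.0, 0.0]
force: [-0.0, -0.4, -2.1]
grip_width: 0.0122
finger_force: 48.8
```

```bash
python3 - <<'E'
from h import *;from cell import manip
s=manip.read_state();print(s["position"],s["force"],s["wrist_torque"],s["grip_width"])
d=manip.snapshot("wrist");P=fcloud(d)
h=cv2.cvtColor(d["frame"],cv2.COLOR_BGR2HSV)
m=(np.hypot(P[...,0]-.484,P[...,1]-.14)<.054)&(P[...,2]>.138)&(P[...,2]<.17)&(h[...,1]>80)
q=P[m];A=np.c_[q[:,:2]-[.484,.14],np.ones(len(q))];print(len(q),np.percentile(q,[1,50,99],axis=0).round(3))
t=q[:,2]>0
c,*_=np.linalg.lstsq(A,q[:,2],rcond=None);print(c)
E
```

```text
[0.48492258 0.09653273 0.11580915] [-0.01108668 -0.40454053 -2.08715478] [-0.04533704 -0.05578668  0.01943382] 0.012197754997209986
12044 [[0.463 0.092 0.139]
 [0.513 0.13  0.149]
 [0.535 0.189 0.151]]
[ 0.00376889 -0.01205045  0.14812944]
```

{"name": "drive_tool", "arguments": {
  "series": "0 0 -10 0 0 0;0 0 -28 0 0 0;0 0 -48 0 0 0;0 0 -66 0 0 0;0 0 -76 0 0 0"
}}

```text
time: 5.25
position: [0.4851, 0.0965, 0.1925]
eef_rot: [0.0, 1.0, 0.0, 0.001]
force: [0.5, -0.8, -2.0]
grip_width: 0.0121
finger_force: 49.0
```

{"name": "drive_tool", "arguments": {
  "series": "0 8 0 0 0 0;-1 24 0 0 0 0;-2 48 0 0 0 0;-4 78 0 0 0 0;-5 108 0 0 0 0"
}}

```text
time: 5.88
position: [0.4794, -0.0133, 0.1906]
eef_rot: [-0.0, 1.0, 0.0, -0.001]
force: [0.7, 0.1, -2.7]
grip_width: 0.0124
finger_force: 49.0
```

{"name": "drive_tool", "arguments": {
  "series": "-1 32 0 0 0 0;-3 64 0 0 0 0;-5 96 0 0 0 0;-7 128 0 0 0 0;-8 160 0 0 0 0"
}}

```text
time: 6.5
position: [0.4712, -0.1733, 0.1906]
eef_rot: [-0.0, 1.0, 0.0, -0.001]
force: [0.2, -0.2, -2.0]
grip_width: 0.012
finger_force: 49.0
```

{"name": "drive_tool", "arguments": {
  "series": "-2 30 0 0 0 0;-4 60 0 0 0 0;-6 86 0 0 0 0;-7 104 0 0 0 0;-7 113 0 0 0 0"
}}

```text
time: 7.12
position: [0.4647, -0.2854, 0.1909]
eef_rot: [-0.0, 1.0, -0.0, -0.0]
force: [0.6, 0.2, -1.7]
grip_width: 0.0122
finger_force: 49.0
```

```bash
python3 - <<'E'
from h import *;from cell import manip
s=manip.read_state();print(s["position"],s["force"],s["grip_width"],go(s,[.465,-.284,.0134],0))
d=manip.snapshot("top");P=cloud(d)
cv2.imwrite("pics/t2.png",cv2.resize(d["frame"][120:280,180:400],None,fx=3,fy=3))
d=manip.snapshot("wrist");P=fcloud(d);cv2.imwrite("pics/w3.png",d["frame"])
h=cv2.cvtColor(d["frame"],cv2.COLOR_BGR2HSV)
m=(np.hypot(P[...,0]-.465,P[...,1]+.24)<.056)&(P[...,2]>.2)&(P[...,2]<.25)&(h[...,1]>80)
q=P[m];q=q[q[:,2]>np.median(q[:,2])-.006];A=np.c_[q[:,:2]-[.465,-.24],np.ones(len(q))];print(len(q),np.percentile(q,[1,50,99],axis=0).round(3))
print(np.linalg.lstsq(A,q[:,2],rcond=None)[0])
E
```

```text
[ 0.46471472 -0.28541803  0.19085196] [ 0.62097728  0.19369757 -1.67443869] 0.012187793047547907 (array([  0.4,  -1.3, 177.5]), array([-0.,  0., -0.]))
11142 [[ 0.443 -0.291  0.219]
 [ 0.493 -0.254  0.224]
 [ 0.514 -0.194  0.226]]
[-0.00122688 -0.00625968  0.22397306]
```

View pics/w3.png

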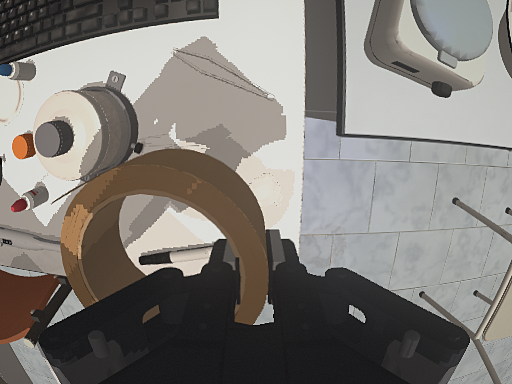

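{"name": "drive_tool", "arguments": {
  "series": "0 -1 14 0 0 0;0 -2 42 0 0 0;0 -2 74 0 0 0;0 -2 104 0 0 0;0 -2 130 0 0 0"
}}

```text
time: 7.85
position: [0.4649, -0.2812, 0.0594]
eef_rot: [-0.001, 1.0, 0.001, -0.001]
force: [0.6, -0.8, -1.0]
grip_width: 0.012
finger_force: 49.0
```

{"name": "drive_tool", "arguments": {
  "series": "0 0 18 0 0 0;0 0 30 0 0 0;0 0 38 0 0 0;0 0 42 0 0 0;0 0 44 0 0 0"
}}

```text
time: 8.48
position: [0.4654, -0.2826, 0.0175]
eef_rot: [0.0, 1.0, 0.0, 0.0]
force: [0.2, 0.0, -2.4]
grip_width: 0.0123
finger_force: 49.0
```

{"name": "drive_tool", "arguments": {
  "series": "0 0 1 0 0 0;0 0 2 0 0 0;0 0 2.5 0 0 0;0 0 3 0 0 0;0 0 3 0 0 0"
}}

```text
time: 9.1
position: [0.4652, -0.2825, 0.0143]
eef_rot: [-0.0, 1.0, 0.0, 0.0]
force: [0.4, 0.5, -2.3]
grip_width: 0.0125
finger_force: 49.0
```

{"name": "drive_tool", "arguments": {
  "series": "0 0 0.5 0 0 0;0 0 1 0 0 0;0 0 1 0 0 0"
}}

```text
time: 9.48
position: [0.4653, -0.2826, 0.0135]
eef_rot: [0.0, 1.0, 0.0, 0.0]
force: [-0.2, -0.5, 0.7]
grip_width: 0.0122
finger_force: 49.6
```

{"name": "drive_tool", "arguments": {
  "series": "0 0 0.5 0 0 0;0 0 0.5 0 0 0"
}}

```text
time: 9.72
position: [0.4653, -0.2826, 0.0134]
eef_rot: [0.0, 1.0, 0.0, 0.0]
force: [-2.2, 1.2, 6.9]
grip_width: 0.0123
finger_force: 50.2
```

{"name": "drive_tool", "arguments": {
  "series": "0 0 0 0 0 0;0 0 0 0 0 0;0 0 0 0 0 0;0 0 0 0 0 0",
  "claw": 26
}}

```text
time: 10.22
position: [0.4652, -0.2824, 0.0127]
eef_rot: [-0.0, 1.0, 0.0, -0.0]
force: [-0.3, -0.1, -0.5]
grip_width: 0.0263
finger_force: 0.0
```

{"name": "drive_tool", "arguments": {
  "series": "0 0 -5 0 0 0;0 0 -20 0 0 0;0 0 -45 0 0 0;0 0 -80 0 0 0;0 0 -120 0 0 0"
}}

```text
time: 10.85
position: [0.4651, -0.2824, 0.1348]
eef_rot: [0.0, 1.0, 0.0, 0.0]
force: [0.1, -0.4, -0.5]
grip_width: 0.0259
finger_force: 0.0
```

{"name": "drive_tool", "arguments": {
  "series": "0 0 -30 0 0 0;0 0 -60 0 0 0;0 0 -80 0 0 0;0 0 -85 0 0 0",
  "claw": 56
}}

```text
time: 11.35
position: [0.4654, -0.2827, 0.2198]
eef_rot: [0.001, 1.0, 0.0, 0.001]
force: [0.3, 0.3, -0.7]
grip_width: 0.0559
finger_force: 0.0
```

```bash
python3 - <<'E'
from h import *;from cell import manip
s=manip.read_state();print(s["position"],s["force"],s["grip_width"],s["qpos"],go(s,[.4855,.1445,.2],106))
d=manip.snapshot("top");P=cloud(d);f=d["frame"];h=cv2.cvtColor(f,cv2.COLOR_BGR2HSV)
m=(np.hypot(P[...,0]-.465,P[...,1]+.24)<.065)&(P[...,2]>.03)&(P[...,2]<.07);q=P[m];print(q.mean(0),np.median(q[:,2]),len(q))
m=(np.hypot(P[...,0]-.485,P[...,1]-.144)<.028)&(P[...,2]>.098)&(P[...,2]<.12)&(f.max(2)<140)
v,u=np.nonzero(m);print("cap",ray(d,u.mean(),v.mean(),.109),len(u),P[m].mean(0))
d=manip.snapshot("wrist");P=fcloud(d)
m=(np.hypot(P[...,0]-.465,P[...,1]+.24)<.054)&(P[...,2]>.042)&(P[...,2]<.055);q=P[m];A=np.c_[q[:,:2]-[.465,-.24],np.ones(len(q))];print(len(q),q.min(0),q.max(0),np.linalg.lstsq(A,q[:,2],rcond=None)[0])
E
```

```text
[ 0.46543541 -0.28267046  0.21981193] [ 0.34050613  0.33533444 -0.69351224] 0.05589292036891214 [-7.61012977e-01  3.62923375e-01  1.45885869e+00 -9.50404187e-06
  1.31663130e+00  8.08889564e-01] (array([  20.4, -427.2,   18.9]), array([   0.2,    0. , -105.9]))
[ 0.46875578 -0.23157389  0.04591342] 0.04704349270355993 408
cap [0.48556658 0.14396494 0.109     ] 105 [0.4856657  0.14408457 0.10818498]
2853 [ 0.41458645 -0.28883122  0.04204729] [ 0.51477859 -0.18850761  0.04917088] [ 0.00151639 -0.00044884  0.04674437]
```

{"name": "drive_tool", "arguments": {
  "series": "1 -20 0 0 0 0;3 -60 0 0 0 0;5 -105 0 0 0 0;8 -150 0 0 0 0;10 -195 0 0 0 0"
}}

```text
time: 12.08
position: [0.4743, -0.0849, 0.2171]
eef_rot: [-0.0, 1.0, 0.001, -0.001]
force: [1.8, 0.4, 0.2]
grip_width: 0.0562
finger_force: 0.0
```

{"name": "drive_tool", "arguments": {
  "series": "2 -45 0 0 0 -10;4 -90 0 0 0 -20;7 -135 0 0 0 -30;9 -180 0 0 0 -40;10 -215 0 0 0 -50"
}}

```text
time: 12.7
position: [0.4836, 0.1301, 0.2171]
eef_rot: [-0.0, 0.905, 0.426, -0.001]
force: [0.6, 0.1, -0.2]
grip_width: 0.056
finger_force: 0.0
```

{"name": "drive_tool", "arguments": {
  "series": "0 0 0 0 0 -10;0 0 0 0 0 -10;0 0 0 0 0 -10"
}}

```text
time: 13.08
position: [0.4844, 0.1276, 0.2175]
eef_rot: [-0.0, 0.867, 0.499, -0.0]
force: [-0.8, -0.1, 0.7]
grip_width: 0.0562
finger_force: 0.0
```

```bash
python3 - <<'E'
from h import *;from cell import manip
s=manip.read_state();print(s["position"],s["force"],s["qpos"])
d=manip.snapshot("wrist");P=fcloud(d);cv2.imwrite("pics/w4.png",d["frame"])
m=(np.hypot(P[...,0]-.485,P[...,1]-.144)<.03)&(P[...,2]>.1)&(P[...,2]<.116)
Q=fcloud(d,.109)
c=max(cv2.findContours(m.astype(np.uint8),cv2.RETR_EXTERNAL,cv2.CHAIN_APPROX_NONE)[0],key=len);e=Q[c[:,0,1],c[:,0,0]][:,:2];x=fit(e,.016);print("cap",x,P[m].mean(0),np.median(P[m][:,2]))
print(go(s,[*x[:2],.2],60),go(s,[.4855,.144,.2],60))
E
```

```text
[0.48442724 0.12761016 0.21752778] [-0.80899875 -0.07009063  0.67497565] [2.32532850e-02 2.71686394e-01 1.58974770e+00 4.96581797e-05
 1.28083087e+00 5.49596378e-01]
cap [0.4851 0.1474 0.0161] [0.48514681 0.14742306 0.10806563] 0.10829476219605334
(array([17.5, -9.3, 17.5]), array([-0. ,  0. , -0.2])) (array([14.7, -7.3, 17.5]), array([-0. ,  0. , -0.2]))
```

```bash
python3 - <<'E'
from h import *;from cell import manip
d=manip.snapshot("scene");P=cloud(d);f=d["frame"]
m=(np.hypot(P[...,0]-.485,P[...,1]-.145)<.03)&(P[...,2]>.09)&(P[...,2]<.12)
v,u=np.nonzero(m);print(len(u))
if len(u): print(u.min(),u.max(),v.min(),v.max(),P[m].mean(0),np.percentile(P[m],[2,98],axis=0))
d=manip.snapshot("wrist");P=fcloud(d)
s=manip.read_state();p=np.array(s["position"]);a=np.radians(60)
R=Ro.from_quat(np.roll(s["eef_rot"],-1))
L=R.inv().apply((P-p).reshape(-1,3)).reshape(P.shape)
for sg in(-1,1):
    m=(abs(L[...,0])<.04)&(sg*L[...,1]>.01)&(sg*L[...,1]<.06)&(L[...,2]>-.03)&(L[...,2]<.01)
    print(sg,m.sum(),np.percentile(L[m],[2,98],axis=0).round(4))
E
```

```text
148
207 220 161 173 [0.47809322 0.14030059 0.10314713] [[0.4667497  0.12888428 0.09024095]
 [0.49576869 0.158394   0.11051638]]
-1 941 [[-0.0105 -0.0415 -0.0296]
 [ 0.0111 -0.0281 -0.0051]]
1 938 [[-0.0104  0.0273 -0.0297]
 [ 0.0111  0.0406 -0.0049]]
```

View pics/w4.png

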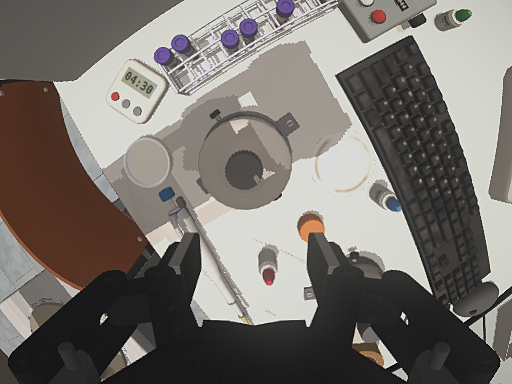

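The wrist view shows the open bottle's cap at (243,170) on its stand, with the fingers straddling the line to it. I move over it and look again from close by.

{"name": "drive_tool", "arguments": {
  "series": "8 -4 15 0 0 0;16 -8 40 0 0 0;16 -8 65 0 0 0;16 -8 80 0 0 0;16 -8 82 0 0 0"
}}

```text
time: 13.85
position: [0.4855, 0.1455, 0.1348]
eef_rot: [-0.0, 0.866, 0.5, -0.001]
force: [0.0, -0.1, 0.3]
grip_width: 0.0558
finger_force: 0.0
```

```bash
python3 - <<'E'
from h import *;from cell import manip
s=manip.read_state();p=np.array(s["position"]);print(p,s["force"])
d=manip.snapshot("wrist");P=fcloud(d);f=d["frame"];cv2.imwrite("pics/w5.png",f)
R=Ro.from_quat(np.roll(s["eef_rot"],-1));L=R.inv().apply((P-p).reshape(-1,3)).reshape(P.shape)
for sg in(-1,1):
    m=(abs(L[...,0])<.04)&(sg*L[...,1]>.02)&(sg*L[...,1]<.06)&(L[...,2]>-.03)&(L[...,2]<.01)
    print(sg,m.sum(),np.percentile(L[m],[2,98],axis=0).round(4))
m=(np.hypot(P[...,0]-.4855,P[...,1]-.1455)<.025)&(P[...,2]>.104)&(P[...,2]<.114)
q=L[m];print("top pts",np.percentile(q,[.5,50,99.5],axis=0).round(4))
Q=fcloud(d,.1085)
c=max(cv2.findContours(m.astype(np.uint8),cv2.RETR_EXTERNAL,cv2.CHAIN_APPROX_NONE)[0],key=len);e=Q[c[:,0,1],c[:,0,0]][:,:2];x=fit(e,.016);print("cap",x,go(s,[*x[:2],.09],60))
E
```

```text
[0.4854998  0.14546781 0.13480651] [ 0.04660646 -0.11439032  0.28121843]
-1 940 [[-0.0103 -0.0414 -0.0296]
 [ 0.0111 -0.028  -0.0051]]
1 932 [[-0.0105  0.0273 -0.0297]
 [ 0.0111  0.0406 -0.0053]]
top pts [[-0.0145 -0.0167  0.0249]
 [ 0.0017 -0.0014  0.0264]
 [ 0.0164  0.0143  0.0304]]
cap [0.485  0.1472 0.0162] (array([ 1.3, -1.2, 44.8]), array([-0.1,  0.1,  0. ]))
```

{"name": "drive_tool", "arguments": {
  "series": "0.7 -0.7 8 0 0 0;0.7 -0.7 20 0 0 0;0.7 -0.7 34 0 0 0;0.7 -0.7 45 0 0 0;0.7 -0.7 49 0 0 0"
}}

```text
time: 14.52
position: [0.4853, 0.1463, 0.0859]
eef_rot: [-0.0, 0.866, 0.5, -0.001]
force: [0.3, 0.3, -0.1]
grip_width: 0.0562
finger_force: 0.0
```

{"name": "drive_tool", "arguments": {
  "series": "0 0 0 0 0 0;0 0 0 0 0 0;0 0 0 0 0 0;0 0 0 0 0 0;0 0 0 0 0 0",
  "claw": 25,
  "squeeze": 25
}}

```text
time: 15.15
position: [0.4857, 0.1464, 0.087]
eef_rot: [0.0, 0.866, 0.5, 0.0]
force: [-0.8, -0.8, 2.1]
grip_width: 0.0318
finger_force: 25.0
```

```bash
python3 - <<'E'
from h import *;from cell import manip
s=manip.read_state();R=Ro.from_quat(np.roll(s["eef_rot"],-1));print(s["position"],"F tool",R.inv().apply(s["force"]),"T",R.inv().apply(s["wrist_torque"]),s["grip_width"],s["finger_force"])
E
```

```text
[0.48570736 0.14635373 0.08699996] F tool [-1.05018763 -0.29761648 -2.05046905] T [ 0.23005111 -0.21942017  0.02821767] 0.03184513403411948 24.99435318633914
```

{"name": "drive_tool", "arguments": {
  "series": "0 0 0 0 0 0;0 0 0 0 0 -2;0 0 0 0 0 -4;0 0 0 0 0 -6;0 0 0 0 0 -8",
  "squeeze": 45
}}

```text
time: 15.78
position: [0.4855, 0.1464, 0.0869]
eef_rot: [-0.0, 0.828, 0.56, -0.0]
force: [-4.1, -1.0, 6.2]
grip_width: 0.0316
finger_force: 44.5
```

```bash
cat > st.py <<'E'
from h import *;from cell import manip
s=manip.read_state();R=Ro.from_quat(np.roll(s["eef_rot"],-1));x=R.apply([1,0,0]);print(s["time"],np.round(s["position"],4),"yaw",np.degrees(np.arctan2(x[1],x[0])).round(2),"F tool",R.inv().apply(s["force"]).round(2),"T",R.inv().apply(s["wrist_torque"]).round(3),s["grip_width"],s["finger_force"],"j6",s["qpos"][5])
E
python3 st.py
```

```text
15.775 [0.4855 0.1464 0.0869] yaw 68.14 F tool [-2.45 -3.48 -6.23] T [ 0.584 -0.311  0.553] 0.031585042223254145 44.53676073811948 j6 0.4426125557697355
```

{"name": "drive_tool", "arguments": {
  "series": "0 0 0 0 0 4;0 0 0 0 0 8;0 0 0 0 0 12;0 0 0 0 0 16;0 0 0 0 0 18"
}}

```text
time: 16.4
position: [0.486, 0.1464, 0.087]
eef_rot: [0.0, 0.906, 0.423, 0.0]
force: [-0.6, -1.1, 4.9]
grip_width: 0.0312
finger_force: 44.4
```

```bash
python3 st.py
```

```text
16.4 [0.486  0.1464 0.087 ] yaw 50.04 F tool [-1.24  0.29 -4.92] T [ 0.102 -0.126 -0.04 ] 0.03116062387860033 44.42601051181555 j6 0.7587421886226007
```

{"name": "drive_tool", "arguments": {
  "series": "0 0 -0.2 0 0 6;0 0 -0.4 0 0 12;0 0 -0.6 0 0 18;0 0 -0.8 0 0 24;0 0 -1 0 0 30"
}}

```text
time: 17.02
position: [0.4859, 0.1463, 0.0877]
eef_rot: [0.0, 0.985, 0.173, 0.0]
force: [-0.0, -0.1, 1.4]
grip_width: 0.0314
finger_force: 44.4
```

```bash
python3 st.py
```

```text
17.025 [0.4859 0.1463 0.0877] yaw 19.92 F tool [-0.07  0.06 -1.39] T [-0.005  0.024  0.022] 0.031442711577775166 44.3501690402627 j6 1.2845434857194529
```

{"name": "drive_tool", "arguments": {
  "series": "0 0 -0.2 0 0 6;0 0 -0.4 0 0 12;0 0 -0.6 0 0 18;0 0 -0.8 0 0 24;0 0 -1 0 0 30"
}}

```text
time: 17.65
position: [0.4858, 0.1463, 0.0886]
eef_rot: [-0.0, 0.996, -0.088, 0.0]
force: [-0.5, -1.5, 1.6]
grip_width: 0.0315
finger_force: 44.4
```

{"name": "drive_tool", "arguments": {
  "series": "0 0 0 0 0 6;0 0 0 0 0 12;0 0 0 0 0 18;0 0 0 0 0 21;0 0 0 0 0 21"
}}

```text
time: 18.27
position: [0.4858, 0.1463, 0.0887]
eef_rot: [-0.0, 0.964, -0.266, 0.0]
force: [-0.5, -0.5, 0.2]
grip_width: 0.0312
finger_force: 44.4
```

```bash
python3 st.py; python3 - <<'E'
from h import *;from cell import manip
d=manip.snapshot("wrist");cv2.imwrite("pics/w6.png",cv2.resize(d["frame"][100:384],None,fx=1.5,fy=1.5))
E
```

```text
18.275 [0.4858 0.1463 0.0887] yaw -30.88 F tool [-0.23  0.68 -0.19] T [-0.003  0.079  0.033] 0.031210429892397036 44.38207816332579 j6 2.1710454090337
```

View pics/w6.png

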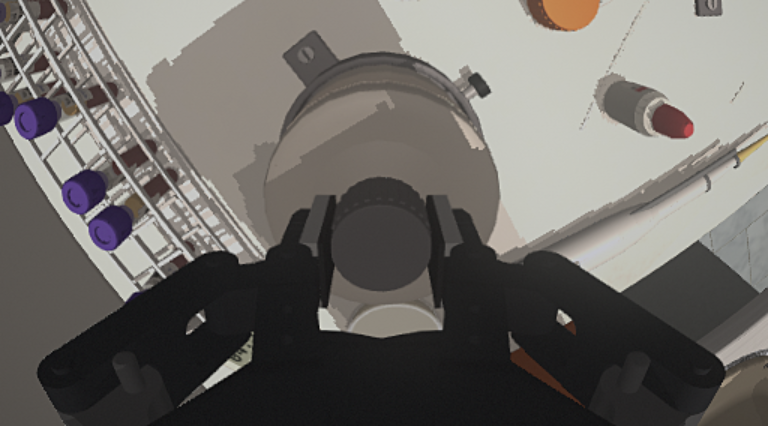

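The cap sits centred between the pads at about (380,240), over the bottle. I lift it straight up, feeling first.

{"name": "drive_tool", "arguments": {
  "series": "0 0 -1 0 0 0;0 0 -2 0 0 0;0 0 -3 0 0 0;0 0 -4 0 0 0;0 0 -5 0 0 0"
}}

```text
time: 18.95
position: [0.4856, 0.1463, 0.0938]
eef_rot: [0.0, 0.964, -0.267, -0.0]
force: [-0.4, 0.0, -1.2]
grip_width: 0.031
finger_force: 44.5
```

```bash
python3 st.py
```

```text
18.95 [0.4856 0.1463 0.0938] yaw -30.95 F tool [-0.36  0.19  1.2 ] T [-0.003  0.025 -0.072] 0.03104194258624066 44.53478995710611 j6 2.1723002138014067
```

Only the cap's weight shows, so it is free. I raise it.

{"name": "drive_tool", "arguments": {
  "series": "0 0 -5 0 0 0;0 0 -13 0 0 0;0 0 -23 0 0 0;0 0 -33 0 0 0;0 0 -43 0 0 0"
}}

```text
time: 19.58
position: [0.4857, 0.1464, 0.1377]
eef_rot: [-0.0, 0.964, -0.267, 0.0]
force: [-0.0, 0.4, -1.4]
grip_width: 0.0311
finger_force: 44.5
```

{"name": "drive_tool", "arguments": {
  "series": "0 0 -10 0 0 0;0 0 -19 0 0 0;0 0 -26 0 0 0;0 0 -30 0 0 0;0 0 -30 0 0 0"
}}

```text
time: 20.2
position: [0.4857, 0.1464, 0.1669]
eef_rot: [-0.0, 0.964, -0.267, 0.0]
force: [-1.3, 0.1, -1.1]
grip_width: 0.0316
finger_force: 44.5
```

{"name": "drive_tool", "arguments": {
  "series": "0 0 0 0 0 0;0 0 0 0 0 0;0 0 0 0 0 0"
}}

```text
time: 20.58
position: [0.4856, 0.1464, 0.1667]
eef_rot: [0.0, 0.964, -0.267, -0.0]
force: [0.7, -1.0, -1.1]
grip_width: 0.0312
finger_force: 44.5
```

```bash
python3 st.py; python3 - <<'E'
from h import *;from cell import manip
d=manip.snapshot("scene");w=manip.snapshot("wrist")
cv2.imwrite("pics/s7.png",np.hstack([cv2.resize(d["frame"][80:280,140:410],(540,400)),w["frame"][0:384,130:390].copy()[:400,:][:384] if 0 else cv2.resize(w["frame"][128:384,150:316],(260,400))]))
E
```

```text
20.575 [0.4856 0.1464 0.1667] yaw -30.95 F tool [1.13 0.46 1.1 ] T [ 0.004 -0.    -0.005] 0.03115905360276069 44.54119523987174 j6 2.172375270441957
```

View pics/s7.png

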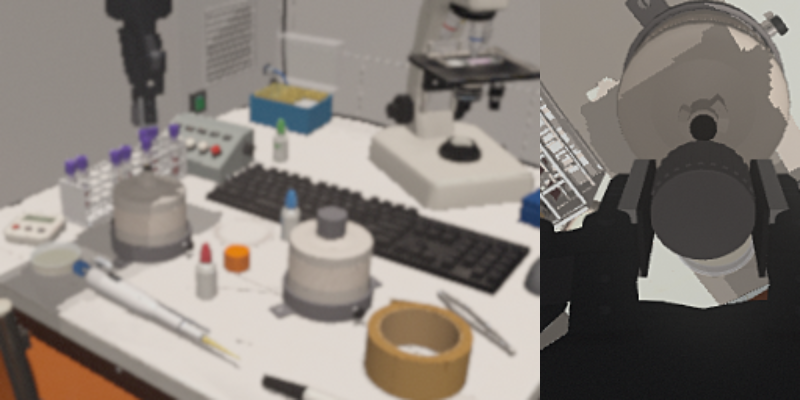

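The left half shows the roll lying flat at (418,350), bottle 1 open at (150,215), and bottle 2 and the bystanders undisturbed. The right half shows the cap held upright at (700,215) over the bare neck at (703,128). I hand in.

```bash
python3 -c "
from cell import manip
print(manip.close_job())"
```

```text
the job is handed in; nothing more can be done
None
```

The job is handed in: the roll lies flat on the clear patch, released, and the cap (a left-hand thread) is unscrewed and held upright about 6 cm above its bottle's neck, with the other bottle still closed and the things around it apparently undisturbed.

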